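# Seat the wide-flanged lens in the three-point mount

## Task

Two lenses stand on the desk beside a low three-point mount. Take the lens with the wide flange and set it down upright in the mount, between the three lugs, so that its flange bears on all three pads and cannot rock; lower it, do not drop it. Leave the lens with the narrow flange where it stands.

Things in the scene. Friction and masses are not known exactly. Their poses are not given: they have to be found in the camera images.
- lens_wide: The lens to seat, loose, about 0.13 kg: upright metal tube on a dark flange of diameter 50 mm, 6 mm thick; above it a barrel of diameter 28 mm from 6 to 44 mm height, then a dark ring (diameter 24) with glass, 50 mm in all. Origin: centre of the flange's underside; z up; round, so yaw is meaningless. Grip the barrel from above about 36 mm up: finger tips then clear the mount's lugs.
- lens_narrow: Bystander, loose, of the same build, height, barrel and materials, but its flange is only 34 mm in diameter. Same origin and axes. Lenses and mount stand in any order, centres 75 to 130 mm apart. The printer 160 mm tall on the right ends along a line from (0.49, -0.04) to (0.28, 0.05); beside it, close the fingers along (-0.87, 0.5) to keep the gripper's body clear.
- mount: Fixed three-point mount: dark round base, diameter 78 mm, 10 mm thick. On it, 120 degrees apart, 18 mm from the centre, three domed steel pads, tops 16 mm above the desk; outside each an aluminium lug 22 mm wide, leaning outward, top 28 mm above the desk. The lugs leave about 6 mm round the seated wide flange. Origin: centre of the base's underside; z up; a pad lies on +x.
- mount_seat (a point): Centre of the mount at the height of the pad tops, 16 mm above the desk: where the origin of the seated wide lens belongs; z up. A partition 380 mm high runs behind the things, its near face along the line from (0.525, 0) to (0.61, 0.15); for things less than 125 mm from it, close the fingers along (0.5, 0.87) to keep the gripper's body clear.

How it is judged:
By the outcome, as a careful person would: the job done as asked, in the order asked, and still so for the second after the job is handed in, with the robot touching nothing.
It also fails if it takes over 38 s, if anything falls off the work surface, if the arm or the gripper's body presses on something with over 40 N, if the wrist force passes 120 N, or if a joint passes its speed limit or range.

## Robot

A 6-joint arm with a two-finger parallel gripper is mounted at the origin on a cart in front of the work surface, level with it; the furniture and walls round the work are solid. World frame = base frame: x ahead of the robot, y to its left, z up, the work surface at z = 0. Lengths are in m, angles in rad, forces in N, time in s.
With the tool pointing down it reaches from about 0.25 to 0.775 m from the base axis. Payload 4 kg.
Tool frame: the origin (TCP) lies at the centre of the arm's flange, where the gripper is bolted on; the fingertips stand ahead of it and the grasp point (between the pads) lies 180 mm ahead of it (robot.tcp_to_tips is the z of the fingertips in the tool frame, in m); z points along the fingers, y is the direction in which the jaws open and shut (so a half turn about z gives the same grasp; the last joint's range is limited). The gripper opens to 94 mm and grips with 3 to 60 N. Pads are 16 mm wide; open, the fingers measure 119 mm over their backs; the gripper's body (75 mm by 177 mm) begins 78 mm behind the grasp point.
Start: joints at [1.187, 0.087, 1.371, -0, 1.684, -0.103], TCP at [0.152, 0.528, 0.405] pointing down, gripper open.
Joint ranges: [-3.1, 3.1], [-0.76, 2.03], [0.27, 2.55], [-1.08, 4.22], [0.17, 2.65], [-2.57, 2.57]. Speed limits (rad/s): [2.79, 2.79, 3.14, 3.14, 3.14, 3.14].

## Interface

Orientations are given as [roll, pitch, yaw] about the fixed x, y, z axes, in that order (R = Rz(yaw) Ry(pitch) Rx(roll)).
In Python, from bench import robot gives the robot as it stands.
- The arm moves only by the tool move_arm, never from a script. Its argument "increments" is a list that holds one entry, the list of rows, each a list of 7 numbers: the opening, from 0 (shut) to 1 (fully open), then the shift along the tool's x, y, z as a fraction of full scale, then the turn, a rotation vector about the tool's x, y, z as a fraction of full scale. In form: [[[jaw, dx, dy, dz, rx, ry, rz], ...]]. A call has 1 to 8 rows; each row is the pose to reach, as a shift and turn from the pose commanded when the call began, along the tool's axes at that moment; what a row does not reach only later rows make up. Full scale, the value 1, is 0.1 m for a shift and pi/2 rad for a turn. A row lasts 1/12 s, in which the tool goes at most 41.7 mm and 7.16 degrees, less where a joint would pass 70% of its speed; a pose out of reach is approached as far as the arm can. A call with a number of a shift or a turn outside -1 to 1 is refused whole. A call with a gripper value outside its range is refused whole. The fingers move at their own pace and stop on an object; the grip force is fixed at half the most. Time passes only in rows, so rows that repeat a pose let the fingers close. It gives the time, the measured TCP pose, the force and the opening at its end, in the units of the state.
- robot.get_obs(): the state, without advancing time (a new reading comes with each control period).
- robot.snapshot(name): name is "scene" or "top"; returns (picture, depth): 400x640x3 uint8, red, green, blue; 400x640 float32, m along the optical axis (not along the pixel's ray), 0 where there is no reading.
- robot.camera_params(name): a dict with "mtx" (3x3 intrinsics, pixels), "R" (3x3) and "t" (3): a world point X has camera coordinates R X + t. Camera axes: x right, y down, z forward; pixel columns grow to the right and rows downward; lengths in m; the calibration is good to about 2 mm. A picture is of the moment at which its call begins. camera_params takes no time and is no camera call.
- robot.close_job(): hands the job in, once; it reports no verdict.
The state is a dict: "time": time; "joint_positions": joint angles; "qvel": joint speeds; "joint_torque": joint torques, N m; "tool_pos": TCP position; "ee_rot": TCP orientation; "wrist_force": force on the tool from outside, world axes, zero at the start; "wrist_torque": the same for the moment, N m; "width": finger opening in m.
Only numpy, scipy, OpenCV 4.12 (cv2) and the standard library are available. Lean on these libraries where they do the work, as an engineer would, in place of code of your own. Each camera call takes 0.05 s, during which the arm holds its last target.

## Working session

There is one attempt and no reset: what is moved stays moved. The work goes in short steps, Python scripts to look and compute and a tool call to move; the robot and the scene stay as the last step left them, time stands still between calls to the robot, and variables do not carry over. Pictures are saved under pics/ and viewed, and the job is handed in when it is done.

Besides the shell and the picture viewer there is one more tool, called after "Emit:" as name(argument=value, ...), one argument or row to a line, values as JSON. move_arm: Moves the arm, as the interface text tells. Its arguments: {"type":"object","properties":{"increments":{"type":"array","items":{"type":"array","items":{"type":"array","items":{"type":"number","minimum":-1,"maximum":1}}}}},"required":["increments"]}

```bash
ls; mkdir -p pics; python3 - <<'E'
from bench import robot
import numpy as np,cv2
print(robot.get_obs())
for n in("scene","top"):
    p,d=robot.snapshot(n); cv2.imwrite(f"pics/{n}0.png",p[:,:,::-1]); np.savez(f"{n}0.npz",p=p,d=d)
    c=robot.camera_params(n); print(n,c)
E
```

```text
pics
{'time': 0.0, 'joint_positions': array([ 1.18691069e+00,  8.79130409e-02,  1.37223927e+00, -2.23445394e-05,
        1.68360674e+00, -1.03097021e-01]), 'qvel': array([-0.00192395, -0.00098351, -0.00188939, -0.00034237,  0.0004368 ,
       -0.00050647]), 'joint_torque': array([ 1.92591098e-03, -3.40176451e+01, -3.02432513e+01,  7.18710688e-02,
        3.29413265e-02, -1.76400563e-04]), 'tool_pos': array([0.15237236, 0.52834441, 0.40353426]), 'ee_rot': array([-3.13943547e+00, -2.00863551e-04,  2.86080133e+00]), 'wrist_force': array([ 0.49035169, -1.0386253 ,  0.41542759]), 'wrist_torque': array([-0.03758721, -0.04837254, -0.00594228]), 'width': 0.09402122000946539}
scene {'mtx': array([[413.95154458,   0.        , 324.5133727 ],
       [  0.        , 413.95154458, 203.09557896],
       [  0.        ,   0.        ,   1.        ]]), 'R': array([[ 0.75636282, -0.65384413,  0.02007822],
       [-0.3931056 , -0.47884685, -0.78496731],
       [ 0.52286066,  0.58582723, -0.61921175]]), 't': array([-0.22269303,  0.29191173,  0.54145317])}
top {'mtx': array([[413.65756356,   0.        , 326.73683018],
       [  0.        , 413.65756356, 196.13512824],
       [  0.        ,   0.        ,   1.        ]]), 'R': array([[-0.00420156, -0.99986955,  0.01559559],
       [-0.99569631,  0.00273913, -0.09263556],
       [ 0.09258076, -0.01591768, -0.99557794]]), 't': array([0.16078107, 0.46459727, 0.87737591])}
```

View pics/scene0.png

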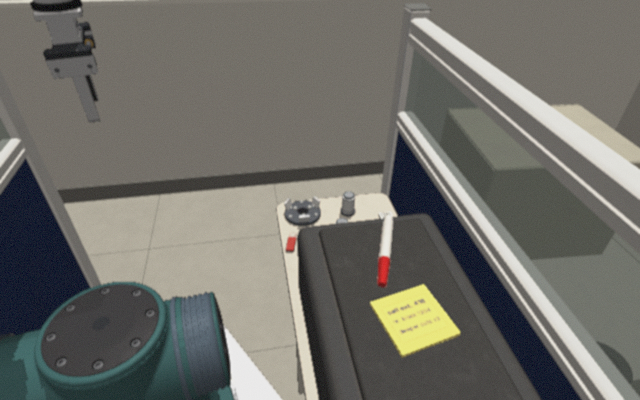

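View pics/top0.png

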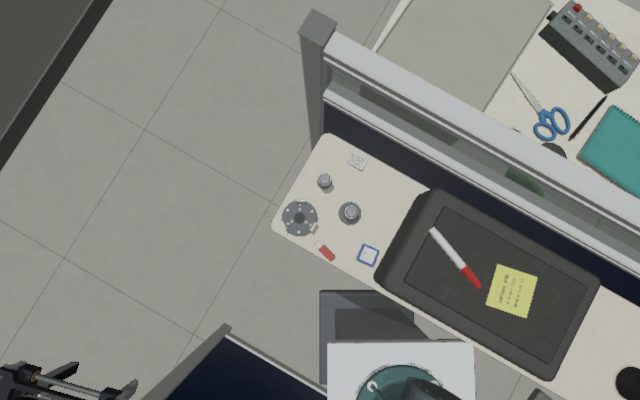

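```bash
cat > h.py <<'E'
import numpy as np
from bench import robot
def ray(n,u,v,z):
    c=robot.camera_params(n);R=c['R'];o=-R.T@c['t'];d=R.T@np.linalg.inv(c['mtx'])@[u,v,1]
    return o+d*(z-o[2])/d[2]
def proj(n,X):
    c=robot.camera_params(n);q=c['mtx']@(c['R']@np.asarray(X,float)+c['t']);return q[:2]/q[2]
E
python3 - <<'E'
from h import *
import cv2
p=np.load('top0.npz')['p'];q=np.load('scene0.npz')['p']
a=cv2.resize(p[160:260,260:400],None,fx=5.7,fy=5.7,interpolation=cv2.INTER_CUBIC)
cv2.imwrite('pics/topz.png',a[:,:,::-1])
a=cv2.resize(q[175:255,265:415],None,fx=5.3,fy=5.3,interpolation=cv2.INTER_CUBIC)
cv2.imwrite('pics/scz.png',a[:,:,::-1])
for n,u,v,z in[("top",299,218,.016),("top",324,181,.05),("top",349,213,.05),("scene",348,197,.05),("scene",303,210,.016)]:
    print(n,ray(n,u,v,z))
d=np.load('top0.npz')['d']; print(d[205:222:3,335:365:3])
E
```

```text
top [0.41812026 0.21942613 0.016     ]
top [0.49440501 0.16526609 0.05      ]
top [0.42683369 0.11321093 0.05      ]
scene [0.48907025 0.15245999 0.05      ]
scene [0.41648142 0.2110711  0.016     ]
[[0.91816455 0.9170389  0.919005   0.90917563 0.91414243 0.9141101
  0.9131491  0.91237766 0.9174289  0.9212701 ]
 [0.915894   0.9192749  0.9124091  0.9117177  0.869882   0.87014526
  0.8709681  0.913358   0.91148573 0.9202042 ]
 [0.91883683 0.91730714 0.90888804 0.87651104 0.868135   0.86686414
  0.86592036 0.87000173 0.9107384  0.9180224 ]
 [0.9171588  0.9122582  0.9128604  0.8845783  0.8709722  0.86785966
  0.86769706 0.8736618  0.9085173  0.91412467]
 [0.91466546 0.91027427 0.9083921  0.9126612  0.8714379  0.86969376
  0.8719802  0.9085844  0.91142076 0.91756976]
 [0.91259205 0.9166998  0.9081236  0.90899414 0.9114808  0.909671
  0.9124839  0.90886664 0.9141746  0.9168753 ]]
```

View pics/topz.png

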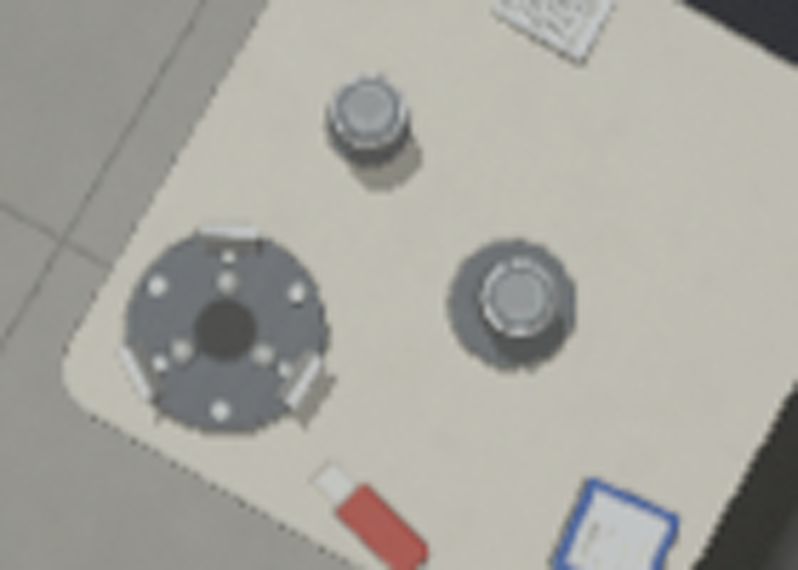

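View pics/scz.png

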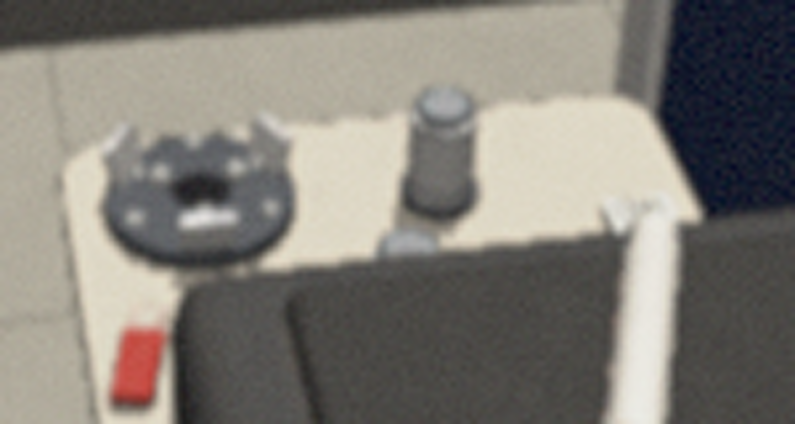

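```bash
python3 - <<'E'
from h import *
import cv2
T=lambda x,y:(260+(x+.5)/5.7-.5,160+(y+.5)/5.7-.5)
S=lambda x,y:(265+(x+.5)/5.3-.5,175+(y+.5)/5.3-.5)
for nm,n,f,x,y,z in[("wide glass","top",T,518,296,.05),("wide fl","top",T,512,306,.006),("nar glass","top",T,368,108,.05),("nar","scene",S,445,103,.05),("wide","scene",S,408,247,.05),
 ("p1","top",T,227,281,.016),("p2","top",T,181,350,.016),("p3","top",T,263,354,.016),("base","top",T,227,332,.008),("hole","top",T,225,330,.010),("base","scene",S,200,190,.01),
 ("lugA","top",T,229,233,.028),("lugB","top",T,134,373,.028),("lugC","top",T,303,381,.028),
 ("sc1","scene",S,161,171,.016),("sc2","scene",S,237,165,.016),("hole","scene",S,201,189,.010)]:
    print(nm,n,ray(n,*f(x,y),z).round(4))
p=np.load('top0.npz')['p'];hsv=cv2.cvtColor(p,cv2.COLOR_RGB2HSV)
g=p.astype(int).max(2)
m=((g<150)).astype(np.uint8)
for (r,c) in[((195,230),(333,368)),((198,240),(279,320))]:
    s=np.zeros_like(m);s[r[0]:r[1],c[0]:c[1]]=m[r[0]:r[1],c[0]:c[1]]
    cs,_=cv2.findContours(s,cv2.RETR_EXTERNAL,cv2.CHAIN_APPROX_NONE);k=max(cs,key=cv2.contourArea)
    (u,v),rad=cv2.minEnclosingCircle(k);e=cv2.fitEllipse(k);print(u,v,rad,e,ray("top",*e[0],.006),ray("top",*e[0],.01))
E
```

```text
wide glass top [0.4299 0.1101 0.05  ]
wide fl top [0.4285 0.1092 0.006 ]
nar glass top [0.4996 0.1649 0.05  ]
nar scene [0.497  0.1592 0.05  ]
wide scene [0.4269 0.1046 0.05  ]
p1 top [0.4379 0.2186 0.016 ]
p2 top [0.4117 0.236  0.016 ]
p3 top [0.4101 0.2048 0.016 ]
base top [0.4188 0.2189 0.008 ]
hole top [0.4195 0.2196 0.01  ]
base scene [0.419  0.2166 0.01  ]
lugA top [0.4553 0.2173 0.028 ]
lugB top [0.4028 0.2527 0.028 ]
lugC top [0.3995 0.1894 0.028 ]
sc1 scene [0.4099 0.2302 0.016 ]
sc2 scene [0.4359 0.2138 0.016 ]
hole scene [0.4197 0.2168 0.01  ]
349.4468994140625 213.06637573242188 11.496570587158203 ((349.4492492675781, 213.04010009765625), (21.787588119506836, 22.18926239013672), 164.5955047607422) [0.42902296 0.10915536 0.006     ] [0.42881602 0.10943861 0.01      ]
300.7625732421875 218.68380737304688 19.604700088500977 ((299.521484375, 218.08331298828125), (33.8636589050293, 35.85615158081055), 133.079345703125) [0.41833539 0.21879578 0.006     ] [0.41817553 0.21859604 0.01      ]
```

```bash
python3 - <<'E'
from h import *
for n in("top","scene"):
    d=np.load(n+'0.npz')['d'];c=robot.camera_params(n)
    v,u=np.mgrid[:400,:640];P=np.stack([(u-c['mtx'][0,2])/c['mtx'][0,0]*d,(v-c['mtx'][1,2])/c['mtx'][1,1]*d,d],-1)
    W=(P-c['t'])@c['R']; W[d==0]=np.nan
    X=np.arange(0.75,-.15,-.05);Y=np.arange(.85,-.45,-.05)
    print(n);print('y:',' '.join('%4.0f'%(y*100) for y in Y))
    for x in X:
        s=[]
        for y in Y:
            k=(abs(W[...,0]-x)<.025)&(abs(W[...,1]-y)<.025)
            s.append('%4.0f'%(100*np.nanpercentile(W[k][:,2],98)) if k.sum()>3 else '   .')
        print('%4.0f '%(x*100),' '.join(s))
    if n=="top":
        for q in[(228,328),(222,335),(320,390),(250,345),(170,385)]: print(q,W[q[1],q[0]].round(3))
E
```

```text
top
y:   85   80   75   70   65   60   55   50   45   40   35   30   25   20   15   10    5   -0   -5  -10  -15  -20  -25  -30  -35  -40
  75   -75  -75  -75  -75  -75  -75  -75  -75  -75  -76  -75  -75  -75  -76    .    .   22   22   22   22   22   22   21    0    0    5
  70   -75  -75  -75  -75  -75  -75  -75  -75  -75  -75  -75  -75  -75   39    .    .   22   22   22   22   22   22    0    1    0    0
  65   -75  -75  -75  -75  -75  -76  -76  -75  -75  -75  -75  -75  -75   39   39   38   21   22   22   22   22    0    0    1    1    1
  60   -75  -75  -75  -75  -75  -75  -75  -75  -75  -75  -75  -75    .    0   37   37   37   37   22   22   22   10   10    1    1    1
  55   -75  -75  -75  -75  -75  -75  -75  -75  -75  -75  -75  -75    .    0    0    1   37   37   37   37    .    .    .    .    0    2
  50   -75  -75  -75  -75  -75  -75  -75  -76  -75  -75  -76    .    0    4    5    0    0   37   37   37   37    .    .    .    .    .
  45   -75  -75  -75  -75  -75  -75  -75  -75  -75  -75  -75    .    1    2    0    5    0   14   16   37   37   37   37    .    .    .
  40   -75 
[... 3541 characters left out ...]
    .    .    .    .
  10     .    .    .    .    .    .   40   40   34    .    .    .    .    .    .    .    .   20   21   19    .    .    .    .    .    .
   5     .    .    .    .    .    .   29   27    .    .    .    .    .    .    .    .   22   22   22   18    .    .    .    .    .    .
  -0     .    .    .    .    .    .   25   25   19    .    .    .    .    .    .    .   22   23   22    .    .    .    .    .    .    .
  -5     .    .    .    .    .    .    .    .   17   14    9    .    .    .    .    .   22   22   22    .    .    .    .    .    .    .
 -10     .    .    .    .    .    .    .    .    .    .    8    4    .    .    .   19   21   21    .    .    .    .    .    .    .    .
```

Emit:
move_arm(
  increments=[
    [[1, -0.35, -0.35, 0, 0, 0, 0], [1, -0.7, -0.7, 0, 0, 0, 0], [1, -1, -1, 0, 0, 0, 0], [1, -1, -1, 0, 0, 0, 0]],
  ],
)

```text
time: 0.43
tool_pos: [0.2219, 0.4017, 0.4042]
ee_rot: [-3.139, 0.001, 2.858]
wrist_force: [-0.7, 0.5, -0.3]
width: 0.0939
```

Emit:
move_arm(
  increments=[
    [[1, -0.35, -0.35, 0, 0, 0, 0], [1, -0.7, -0.7, 0, 0, 0, 0], [1, -1, -1, 0, 0, 0, 0], [1, -1, -1, 0, 0, 0, 0]],
  ],
)

```text
time: 0.77
tool_pos: [0.2902, 0.2777, 0.4043]
ee_rot: [-3.14, 0.001, 2.857]
wrist_force: [1.3, 1.0, 0.9]
width: 0.0938
```

Emit:
move_arm(
  increments=[
    [[1, -0.35, -0.35, 0, 0, 0, 0], [1, -0.7, -0.7, 0, 0, 0, 0], [1, -1, -1, 0, 0, 0, 0], [1, -1, -1, 0, 0, 0, 0]],
  ],
)

```text
time: 1.1
tool_pos: [0.3587, 0.1537, 0.4043]
ee_rot: [-3.14, 0.001, 2.856]
wrist_force: [0.5, 0.1, 0.2]
width: 0.0939
```

Emit:
move_arm(
  increments=[
    [[1, -0.82, -0.28, 0, 0, 0, 0.07], [1, -0.82, -0.28, 0, 0, 0, 0.14], [1, -0.82, -0.28, 0, 0, 0, 0.21], [1, -0.82, -0.28, 0, 0, 0, 0.28], [1, -0.82, -0.28, 0, 0, 0, 0.35], [1, -0.82, -0.28, 0, 0, 0, 0.42], [1, -0.82, -0.28, 0, 0, 0, 0.49], [1, -0.82, -0.28, 0, 0, 0, 0.56]],
  ],
)

```text
time: 1.77
tool_pos: [0.4285, 0.1073, 0.404]
ee_rot: [-3.14, -0.0, 1.975]
wrist_force: [0.1, -0.1, 0.3]
width: 0.0939
```

Emit:
move_arm(
  increments=[
    [[1, 0, 0, 0.2, 0, 0, 0.075], [1, 0, 0, 0.4, 0, 0, 0.15], [1, 0, 0, 0.6, 0, 0, 0.225], [1, 0, 0, 0.8, 0, 0, 0.3], [1, 0, 0, 1, 0, 0, 0.375], [1, 0, 0, 1, 0, 0, 0.45], [1, 0, 0, 1, 0, 0, 0.525], [1, 0, 0, 1, 0, 0, 0.59]],
  ],
)

```text
time: 2.43
tool_pos: [0.4282, 0.1074, 0.3035]
ee_rot: [-3.14, 0.001, 1.049]
wrist_force: [0.4, -0.3, -0.2]
width: 0.0941
```

```bash
cat > look.py <<'E'
from h import *
import cv2,sys
t=sys.argv[1]; s=robot.get_obs();print(s['time'],s['tool_pos'],s['ee_rot'],s['wrist_force'],s['width'],s['joint_positions'])
p,d=robot.snapshot("top");q,e=robot.snapshot("scene");np.savez(t+'.npz',p=p,d=d,q=q,e=e)
a=cv2.resize(p[140:280,240:420],None,fx=4,fy=4,interpolation=cv2.INTER_CUBIC);cv2.imwrite(f'pics/{t}_top.png',a[:,:,::-1])
a=cv2.resize(q[80:270,240:430],None,fx=3,fy=3,interpolation=cv2.INTER_CUBIC);cv2.imwrite(f'pics/{t}_sc.png',a[:,:,::-1])
E
python3 look.py a
```

```text
2.4333 [0.42818787 0.10739188 0.30347871] [-3.13957616e+00  1.36823888e-03  1.04871267e+00] [ 0.41899864 -0.28835795 -0.22034749] 0.09412573246564358 [ 1.17132551e-01 -1.13778013e-01  1.77164940e+00  1.05252554e-04
  1.48615587e+00  6.39208567e-01]
```

View pics/a_top.png

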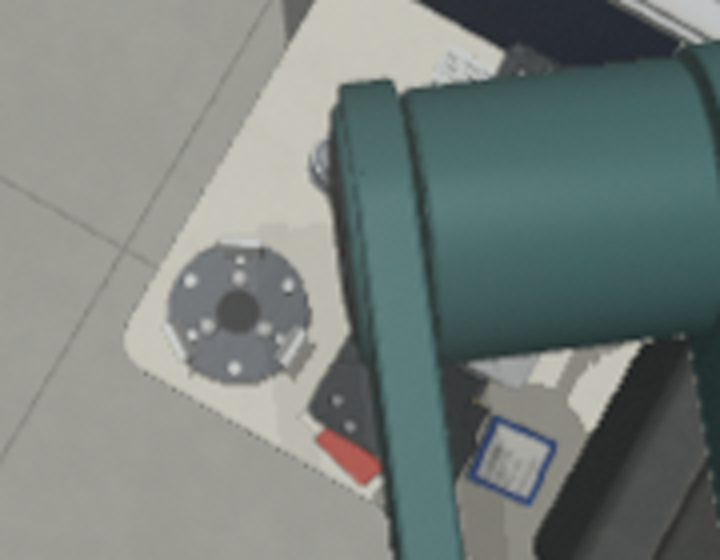

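View pics/a_sc.png

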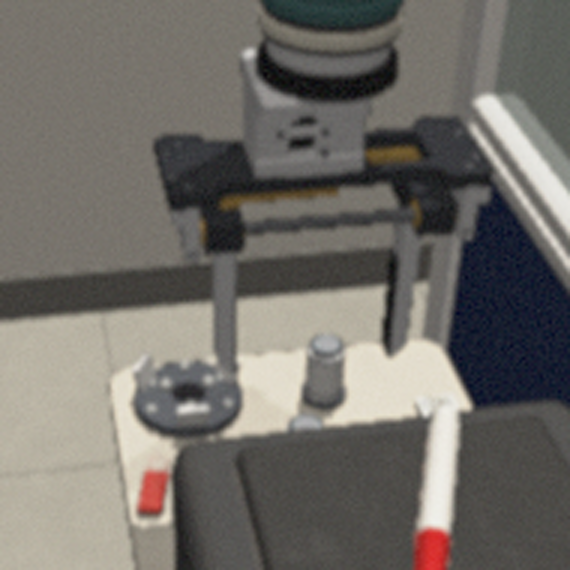

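```bash
python3 - <<'E'
from h import *
from scipy.spatial.transform import Rotation as Ro
s=robot.get_obs();R=Ro.from_euler('xyz',s['ee_rot']);print(robot.tcp_to_tips)
for y in(-.0595,-.047,.047,.0595):
  for x in (-.008,.008):
    P=s['tool_pos']+R.apply([x,y,robot.tcp_to_tips]);u=proj("scene",P);print(y,x,P.round(4),u.round(1),((u-[240,80])*3+1).round(0), proj("top",P).round(1))
E
python3 - <<'E'
import numpy as np,cv2
q=np.load('a.npz')['q'];a=cv2.resize(q[180:230,300:400],None,fx=8,fy=8,interpolation=cv2.INTER_CUBIC);cv2.imwrite('pics/a_scz.png',a[:,:,::-1])
E
```

```text
0.1992
-0.0595 -0.008 [0.3724 0.1298 0.1049] [311.4 203.6] [215. 372.] [342.7 239.5]
-0.0595 0.008 [0.3803 0.1437 0.1049] [309.9 198.3] [211. 356.] [335.5 235.4]
-0.047 -0.008 [0.3833 0.1236 0.1049] [318.2 202.9] [235. 370.] [345.8 233.9]
-0.047 0.008 [0.3912 0.1375 0.1049] [316.6 197.6] [231. 354.] [338.7 229.8]
0.047 -0.008 [0.4651 0.0772 0.1048] [368.2 197.6] [386. 354.] [369.  192.1]
0.047 0.008 [0.473  0.0912 0.1048] [365.8 192.5] [378. 338.] [361.9 188.1]
0.0595 -0.008 [0.4759 0.0711 0.1048] [374.7 196.9] [405. 352.] [372.  186.6]
0.0595 0.008 [0.4838 0.085  0.1048] [372.2 191.8] [398. 336.] [364.9 182.6]
```

View pics/a_scz.png

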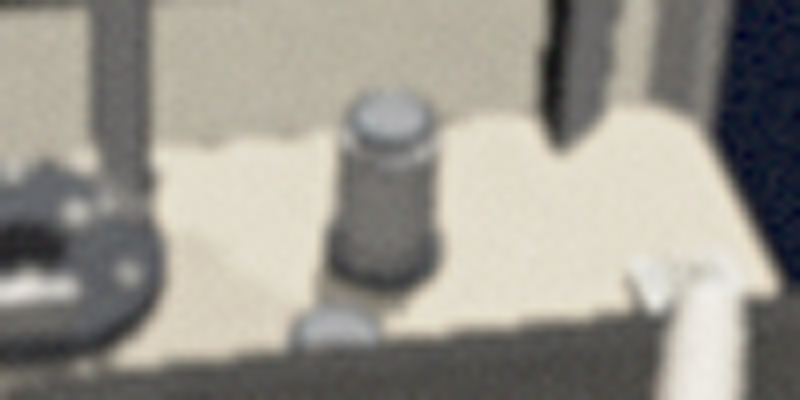

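Emit:
move_arm(
  increments=[
    [[1, 0.02, 0, 0.2, 0, 0, 0], [1, 0.02, 0, 0.4, 0, 0, 0], [1, 0.02, 0, 0.6, 0, 0, 0], [1, 0.02, 0, 0.75, 0, 0, 0], [1, 0.02, 0, 0.85, 0, 0, 0], [1, 0.02, 0, 0.875, 0, 0, 0], [1, 0.02, 0, 0.875, 0, 0, 0], [1, 0.02, 0, 0.875, 0, 0, 0]],
  ],
)

```text
time: 3.2
tool_pos: [0.43, 0.1093, 0.218]
ee_rot: [3.141, -0.001, 1.055]
wrist_force: [-0.5, -0.0, 0.3]
width: 0.0939
```

```bash
python3 look.py b; python3 - <<'E'
import numpy as np,cv2
q=np.load('b.npz')['q'];a=cv2.resize(q[160:230,280:400],None,fx=6.6,fy=6.6,interpolation=cv2.INTER_CUBIC);cv2.imwrite('pics/b_scz.png',a[:,:,::-1])
E
```

```text
3.2 [0.42995187 0.10925793 0.21795012] [ 3.14056008e+00 -8.80855417e-04  1.05516135e+00] [-0.48867378 -0.0262412   0.34445778] 0.09393350245432777 [ 1.20880534e-01 -3.16787931e-02  1.87605253e+00  9.82899289e-05
  1.29586497e+00  6.36489344e-01]
```

View pics/b_scz.png

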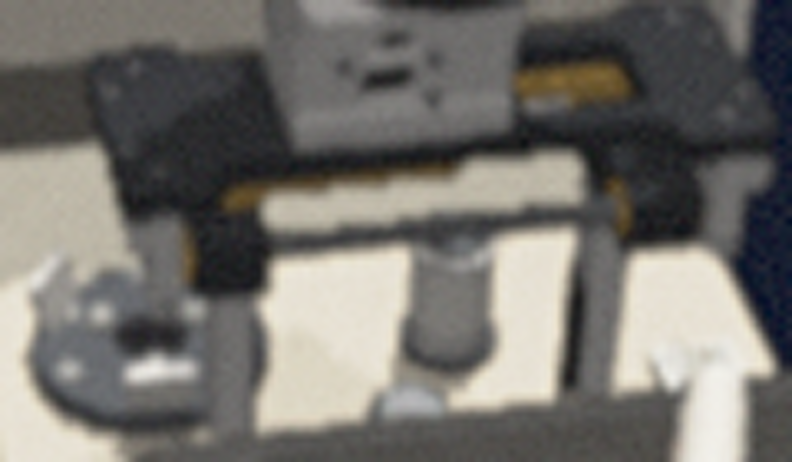

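Emit:
move_arm(
  increments=[
    [[0.5, 0, 0, 0.02, 0, 0, 0], [0.4, 0, 0, 0.02, 0, 0, 0], [0.2, 0, 0, 0.02, 0, 0, 0], [0, 0, 0, 0.02, 0, 0, 0], [0, 0, 0, 0.02, 0, 0, 0], [0, 0, 0, 0.02, 0, 0, 0], [0, 0, 0, 0.02, 0, 0, 0], [0, 0, 0, 0.02, 0, 0, 0]],
  ],
)

```text
time: 3.97
tool_pos: [0.4295, 0.1092, 0.2152]
ee_rot: [-3.142, -0.0, 1.054]
wrist_force: [0.3, -1.2, 0.5]
width: 0.0441
```

Emit:
move_arm(
  increments=[
    [[0, 0, 0, 0, 0, 0, 0], [0, 0, 0, 0, 0, 0, 0], [0, 0, 0, 0, 0, 0, 0], [0, 0, 0, 0, 0, 0, 0]],
  ],
)

```text
time: 4.3
tool_pos: [0.4296, 0.1092, 0.2152]
ee_rot: [3.141, -0.0, 1.054]
wrist_force: [-0.2, 0.8, 0.3]
width: 0.0279
```

Emit:
move_arm(
  increments=[
    [[0, 0, 0, -0.05, 0, 0, 0], [0, 0, 0, -0.15, 0, 0, 0], [0, 0, 0, -0.3, 0, 0, 0], [0, 0, 0, -0.45, 0, 0, 0], [0, 0, 0, -0.5, 0, 0, 0], [0, 0, 0, -0.5, 0, 0, 0]],
  ],
)

```text
time: 4.8
tool_pos: [0.4302, 0.1093, 0.2675]
ee_rot: [3.138, -0.003, 1.054]
wrist_force: [1.2, 0.7, -1.6]
width: 0.0276
```

Emit:
move_arm(
  increments=[
    [[0, 0.1, -0.07, 0, 0, 0, 0], [0, 0.3, -0.21, 0, 0, 0, 0], [0, 0.5, -0.35, 0, 0, 0, 0], [0, 0.7, -0.49, 0, 0, 0, 0], [0, 0.85, -0.6, 0, 0, 0, 0], [0, 0.91, -0.63, 0, 0, 0, 0], [0, 0.91, -0.63, 0, 0, 0, 0], [0, 0.91, -0.63, 0, 0, 0, 0]],
  ],
)

```text
time: 5.47
tool_pos: [0.4196, 0.2191, 0.2646]
ee_rot: [-3.141, 0.001, 1.055]
wrist_force: [0.4, -0.2, -1.4]
width: 0.0273
```

```bash
python3 look.py c; python3 - <<'E'
import numpy as np,cv2
q=np.load('c.npz')['q'];a=cv2.resize(q[150:230,260:370],None,fx=7,fy=7,interpolation=cv2.INTER_CUBIC);cv2.imwrite('pics/c_scz.png',a[:,:,::-1])
E
```

```text
5.4667 [0.41960461 0.21912961 0.26460452] [-3.14136263e+00  1.49456399e-03  1.05501045e+00] [ 0.42755442 -0.15480919 -1.35956237] 0.027310506950670735 [ 3.61669694e-01 -1.04557393e-02  1.75489327e+00 -7.89980920e-04
  1.39845168e+00  8.77591724e-01]
```

View pics/c_scz.png

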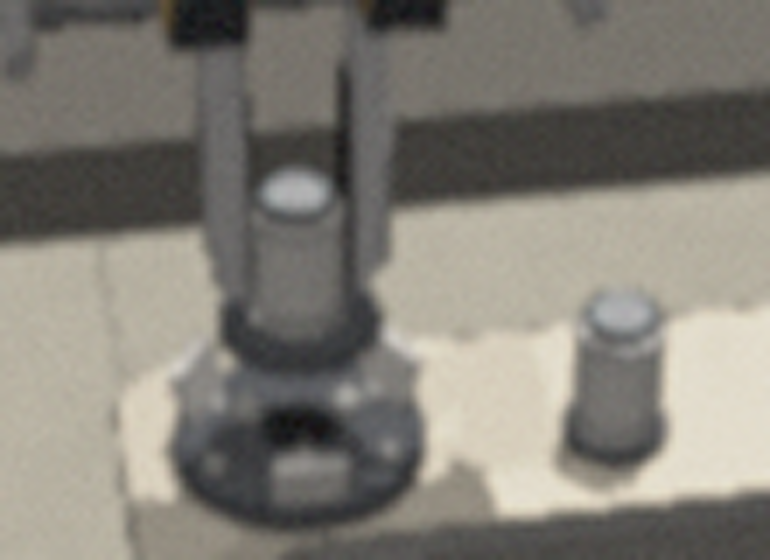

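View pics/c_top.png

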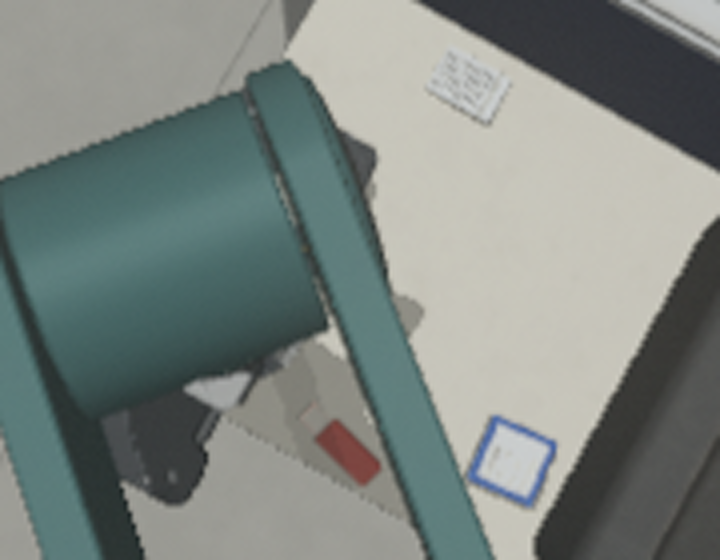

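```bash
python3 - <<'E'
from h import *
S=lambda x,y:(260+(x+.5)/7-.5,150+(y+.5)/7-.5)
for nm,x,y,z in[("glass",297,191,.0994),("flange mid",301,325,.0524),("base mid",300.5,440,.005),("hole",297,423,.01),("padL",247,390,.016),("padR",349,388,.016),("nar glass",622,314,.05)]:
    print(nm,ray("scene",*S(x,y),z).round(4))
# predicted outline of flange circle and base circle if centred at the TCP / mount
t=np.linspace(0,2*np.pi,73)
for nm,c,r,z in[("flange bot",(.4196,.2191),.025,.0494),("flange top",(.4196,.2191),.025,.0554),("base top",(.4195,.2195),.039,.01),("base bot",(.4195,.2195),.039,0),("glass",(.4196,.2191),.012,.0994)]:
    P=np.array([proj("scene",[c[0]+r*np.cos(a),c[1]+r*np.sin(a),z]) for a in t]);P=(P-[260,150]+.5)*7-.5
    print(nm,P.min(0).round(),P.max(0).round())
E
```

```text
glass [0.417  0.2133 0.0994]
flange mid [0.4167 0.2121 0.0524]
base mid [0.4188 0.216  0.005 ]
hole [0.4194 0.2182 0.01  ]
padL [0.413  0.2346 0.016 ]
padR [0.4376 0.2156 0.016 ]
nar glass [0.4958 0.1583 0.05  ]
flange bot [209. 268.] [378. 370.]
flange top [209. 252.] [378. 354.]
base top [166. 343.] [423. 505.]
base bot [168. 368.] [422. 530.]
glass [249. 155.] [334. 203.]
```

```bash
python3 - <<'E'
from h import *
import cv2
q=np.load('c.npz')['q'];q0=np.load('scene0.npz')['p']
a=cv2.resize(q[178:228,280:325],None,fx=12,fy=12,interpolation=cv2.INTER_CUBIC)
b=cv2.resize(q0[178:228,280:325],None,fx=12,fy=12,interpolation=cv2.INTER_CUBIC)
t=np.linspace(0,2*np.pi,60)
for im,L in((b,[((.4195,.2195),.039,.01),((.4195,.2195),.039,0),((.4195,.2195),.018,.016)]),(a,[((.4196,.2191),.025,.0494),((.4195,.2195),.039,.01)])):
  for c,r,z in L:
    P=np.array([proj("scene",[c[0]+r*np.cos(k),c[1]+r*np.sin(k),z]) for k in t]);P=(P-[280,178]+.5)*12-.5
    cv2.polylines(im,[P.round().astype(int)],True,(255,0,0),1)
cv2.imwrite('pics/cmp.png',cv2.resize(np.hstack([b,a]),None,fx=.72,fy=.72)[:,:,::-1])
E
```

```text
(no output)
```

View pics/cmp.png

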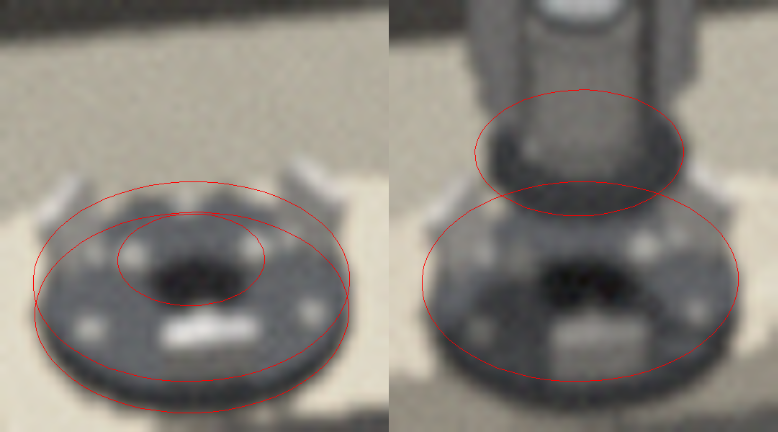

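Emit:
move_arm(
  increments=[
    [[0, 0, 0, 0.05, 0, 0, 0], [0, 0, 0, 0.12, 0, 0, 0], [0, 0, 0, 0.19, 0, 0, 0], [0, 0, 0, 0.25, 0, 0, 0], [0, 0, 0, 0.28, 0, 0, 0], [0, 0, 0, 0.3, 0, 0, 0], [0, 0, 0, 0.3, 0, 0, 0], [0, 0, 0, 0.3, 0, 0, 0]],
  ],
)

```text
time: 6.23
tool_pos: [0.4198, 0.2195, 0.2352]
ee_rot: [3.142, -0.0, 1.054]
wrist_force: [-0.1, 0.0, -0.5]
width: 0.0277
```

Emit:
move_arm(
  increments=[
    [[0, 0, 0, 0.007, 0, 0, 0], [0, 0, 0, 0.014, 0, 0, 0], [0, 0, 0, 0.02, 0, 0, 0], [0, 0, 0, 0.02, 0, 0, 0], [0, 0, 0, 0.02, 0, 0, 0]],
  ],
)

```text
time: 6.65
tool_pos: [0.4197, 0.2195, 0.2333]
ee_rot: [3.142, -0.0, 1.054]
wrist_force: [1.3, 0.5, -1.1]
width: 0.0274
```

Emit:
move_arm(
  increments=[
    [[0, 0, 0, 0.007, 0, 0, 0], [0, 0, 0, 0.013, 0, 0, 0], [0, 0, 0, 0.013, 0, 0, 0], [0, 0, 0, 0.013, 0, 0, 0]],
  ],
)

```text
time: 6.98
tool_pos: [0.4197, 0.2194, 0.2318]
ee_rot: [-3.141, 0.0, 1.054]
wrist_force: [-0.3, 0.4, -0.8]
width: 0.0273
```

```bash
python3 look.py d; python3 - <<'E'
import numpy as np,cv2
q=np.load('d.npz')['q'];a=cv2.resize(q[160:230,270:350],None,fx=8,fy=8,interpolation=cv2.INTER_CUBIC);cv2.imwrite('pics/d_scz.png',a[:,:,::-1])
E
```

```text
6.9833 [0.41968106 0.21942312 0.23179649] [-3.14144094e+00  3.59102325e-05  1.05435274e+00] [-0.34636823  0.4412509  -0.77412925] 0.027316278982411842 [3.61915128e-01 2.10353212e-02 1.79334264e+00 9.67001057e-05
 1.32733919e+00 8.78335403e-01]
```

View pics/d_scz.png

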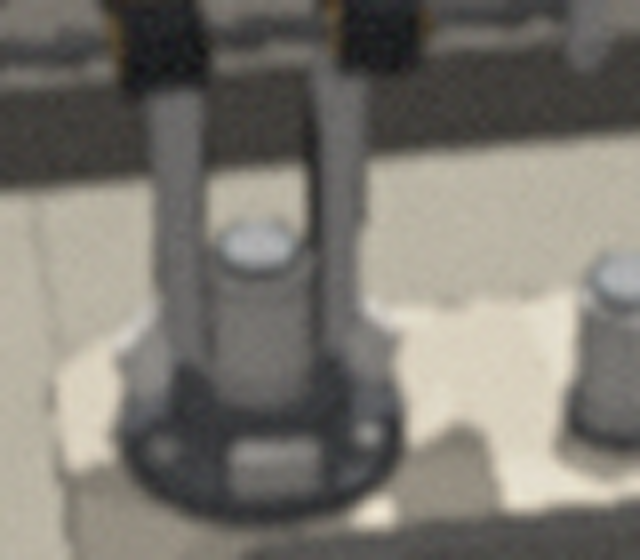

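Emit:
move_arm(
  increments=[
    [[0, 0, 0, 0.003, 0, 0, 0], [0, 0, 0, 0.006, 0, 0, 0], [0, 0, 0, 0.006, 0, 0, 0]],
  ],
)

```text
time: 7.33
tool_pos: [0.4197, 0.2194, 0.2312]
ee_rot: [-3.141, 0.0, 1.054]
wrist_force: [-0.6, 0.9, -0.3]
width: 0.0276
```

Emit:
move_arm(
  increments=[
    [[0, 0, 0, 0.003, 0, 0, 0], [0, 0, 0, 0.006, 0, 0, 0], [0, 0, 0, 0.006, 0, 0, 0]],
  ],
)

```text
time: 7.58
tool_pos: [0.4197, 0.2195, 0.231]
ee_rot: [3.142, -0.0, 1.054]
wrist_force: [-1.3, -0.6, 0.9]
width: 0.0272
```

Emit:
move_arm(
  increments=[
    [[0, 0, 0, 0.003, 0, 0, 0], [0, 0, 0, 0.006, 0, 0, 0], [0, 0, 0, 0.006, 0, 0, 0]],
  ],
)

```text
time: 7.83
tool_pos: [0.4198, 0.2195, 0.2309]
ee_rot: [3.141, -0.0, 1.054]
wrist_force: [-2.5, -0.7, 5.8]
width: 0.0276
```

Emit:
move_arm(
  increments=[
    [[0.35, 0, 0, 0, 0, 0, 0], [0.4, 0, 0, 0, 0, 0, 0], [0.45, 0, 0, 0, 0, 0, 0], [0.5, 0, 0, 0, 0, 0, 0], [0.55, 0, 0, 0, 0, 0, 0], [0.55, 0, 0, 0, 0, 0, 0], [0.55, 0, 0, 0, 0, 0, 0]],
  ],
)

```text
time: 8.42
tool_pos: [0.4197, 0.2194, 0.23]
ee_rot: [-3.142, -0.0, 1.054]
wrist_force: [0.0, 0.2, 0.5]
width: 0.0517
```

Emit:
move_arm(
  increments=[
    [[0.55, 0, 0, -0.05, 0, 0, 0], [0.55, 0, 0, -0.15, 0, 0, 0], [0.55, 0, 0, -0.35, 0, 0, 0], [0.55, 0, 0, -0.6, 0, 0, 0], [0.55, 0, 0, -0.8, 0, 0, 0], [0.55, 0, 0, -1, 0, 0, 0], [0.55, 0, 0, -1, 0, 0, 0]],
  ],
)

```text
time: 9.0
tool_pos: [0.4207, 0.2199, 0.336]
ee_rot: [3.135, -0.008, 1.054]
wrist_force: [0.7, 0.4, 1.7]
width: 0.0517
```

Emit:
move_arm(
  increments=[
    [[0.55, 0.3, -0.3, -0.2, 0, 0, 0], [0.55, 0.6, -0.6, -0.4, 0, 0, 0], [0.55, 0.8, -0.9, -0.4, 0, 0, 0], [0.55, 0.8, -1, -0.4, 0, 0, 0]],
  ],
)

```text
time: 9.33
tool_pos: [0.371, 0.342, 0.3715]
ee_rot: [-3.141, -0.005, 1.058]
wrist_force: [0.5, -1.1, 1.2]
width: 0.0516
```

Emit:
move_arm(
  increments=[
    [[0.55, 0.3, -0.3, 0, 0, 0, 0], [0.55, 0.6, -0.6, 0, 0, 0, 0], [0.55, 0.8, -0.9, 0, 0, 0, 0], [0.55, 0.8, -1, 0, 0, 0, 0], [0.55, 0.8, -1, 0, 0, 0, 0]],
  ],
)

```text
time: 9.75
tool_pos: [0.3229, 0.4589, 0.3689]
ee_rot: [-3.141, 0.002, 1.059]
wrist_force: [0.4, -0.6, -0.4]
width: 0.0515
```

```bash
python3 look.py e; python3 - <<'E'
from h import *
import cv2
D=np.load('e.npz');q=D['q'];p=D['p']
a=cv2.resize(p[190:245,270:380],None,fx=7,fy=7,interpolation=cv2.INTER_CUBIC)
b=cv2.resize(q[170:230,270:370],None,fx=7.7,fy=7.7,interpolation=cv2.INTER_CUBIC)
cv2.imwrite('pics/e_tz.png',a[:,:,::-1]);cv2.imwrite('pics/e_sz.png',b[:,:,::-1])
E
```

```text
9.75 [0.32291213 0.45891219 0.36890957] [-3.14063546e+00  2.05963436e-03  1.05880518e+00] [ 0.40914739 -0.64383359 -0.41852558] 0.0515360182246754 [8.56446130e-01 1.22227550e-01 1.40315477e+00 5.24313441e-04
 1.61842031e+00 1.36846265e+00]
```

View pics/e_tz.png

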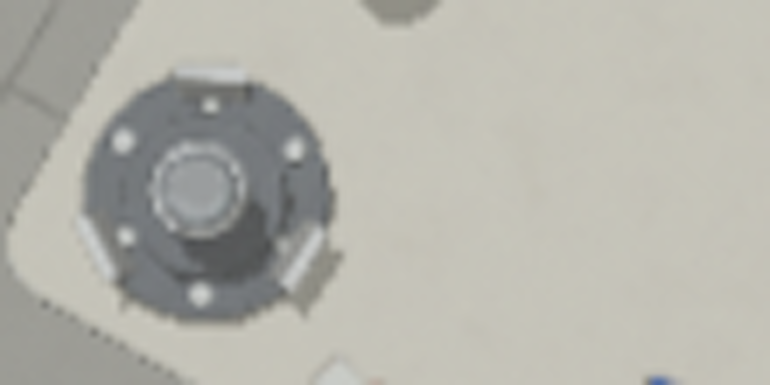

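View pics/e_sz.png

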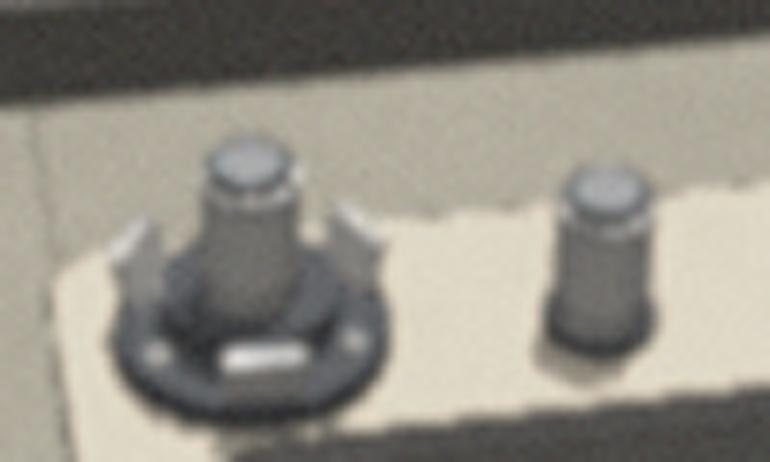

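View pics/e_top.png

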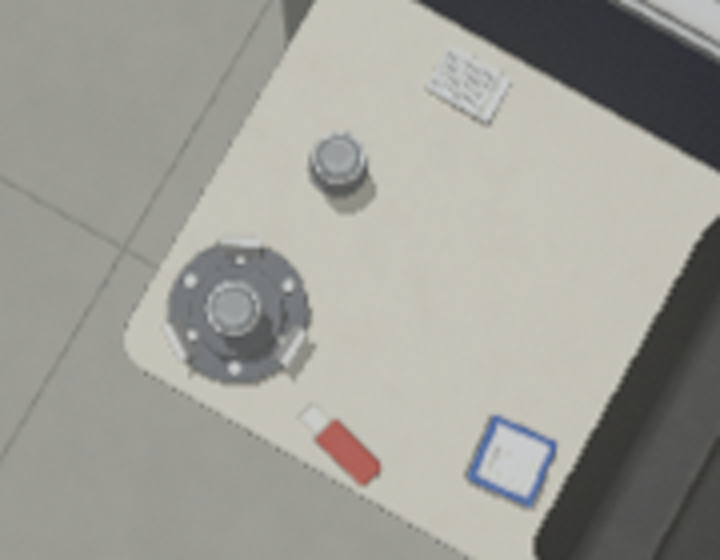

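```bash
python3 - <<'E'
from h import *
print(ray("top",297.86,216.43,.066))
D=np.load('e.npz');d=D['d']; c=robot.camera_params("top")
v,u=np.mgrid[:400,:640];P=np.stack([(u-c['mtx'][0,2])/c['mtx'][0,0]*d,(v-c['mtx'][1,2])/c['mtx'][1,1]*d,d],-1);W=(P-c['t'])@c['R']
print("glass z",np.median(W[214:219,295:301,2]),"narrow glass z",np.median(W[177:181,322:327,2]))
for (x,y) in [(.4195+.021*np.cos(a),.2195+.021*np.sin(a)) for a in np.arange(0,6.28,np.pi/4)]:
    q=proj("top",[x,y,.022]);k=np.hypot(u-q[0],v-q[1])<1.6;print((round(x,3),round(y,3)),np.median(W[k][:,2]).round(4),end=' ')
p0=np.load('top0.npz')['p'][165:195,310:340].astype(int);print("\nnarrow diff",abs(p0-D['p'][165:195,310:340]).mean())
E
```

```text
[0.41933287 0.219205   0.066     ]
glass z 0.06400157955295534 narrow glass z 0.04836305460223711
(np.float64(0.44), np.float64(0.22)) 0.0205 (np.float64(0.434), np.float64(0.234)) 0.02 (np.float64(0.42), np.float64(0.24)) 0.0202 (np.float64(0.405), np.float64(0.234)) 0.0211 (np.float64(0.398), np.float64(0.22)) 0.0197 (np.float64(0.405), np.float64(0.205)) 0.0209 (np.float64(0.42), np.float64(0.198)) 0.0182 (np.float64(0.434), np.float64(0.205)) 0.021 
narrow diff 6.4688888888888885
```

```bash
python3 - <<'E'
import numpy as np,cv2
a=np.load('top0.npz')['p'];b=np.load('e.npz')['p']
g=lambda i,s:cv2.cvtColor(i[s],cv2.COLOR_RGB2GRAY).astype(np.float32)
for s in[np.s_[165:195,308:340],np.s_[235:275,315:385],np.s_[148:172,342:372]]: print(cv2.phaseCorrelate(g(a,s),g(b,s)),abs(g(a,s)-g(b,s)).mean())
from bench import robot
robot.close_job()
E
```

```text
((0.02556867053010592, 0.04951369091024027), 0.9927879564464093) 6.523958
((0.008618909417798193, 0.00041026485440909255), 1.0085036155250338) 6.372143
((0.04222630705211117, -0.029134374198475754), 0.9938983344369464) 6.3680553
the job is handed in; nothing more can be done
```

I set the wide-flange lens upright in the mount, between the three lugs. It was lowered in sub-millimetre steps until it touched at about 6 N, then released. I handed the job in at just under 10 s on the robot's clock, with the arm moved well clear.

**Position:** in the last top view, the lens centre is within about 0.4 mm of the mount centre.

**Seating:** the lens glass sits 15.7 mm higher than the narrow lens's, against 16 mm expected. The flange looks level to within about 3 mm. Most of that spread is depth noise, so the camera shows no visible tilt but doesn't prove that all three pads are touching.

**Narrow lens:** it has not moved (shift under 0.1 pixel, about 0.1 mm).

**Disagreement:** the scene camera placed things 3–6 mm away from where the top camera did. A rough check against the gripper's fingers in the scene image pointed to an error in that camera, so I used the top view for positions.

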